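# Third hand for the lamp bracket

## Task

Pick up the lamp bracket (the slotted metal strap with the white ceramic lamp base on it) and hang it by its slot over the upright stud of the mounting board so that it lies flat on the board, plain end towards the sprung fence. Then slide it along the board and press its end against the fence until the fence's rubber face is level with the fronts of the two wooden cheeks beside it (about 10 N), never driving the fence to the end of its travel. Finish while holding it pressed there so that it can be screwed down: do not let go, and leave the other things on the ledge where they are.

Things in the scene. Friction and masses are not known exactly. Their poses are not given: they have to be found in the camera images.
- bracket: Loose, 0.24-0.39 kg. Aluminium strap 210 x 46 x 5 mm (x, y, z); origin: centre of its underside, +x to the plain end (face at x=105). Slot through it, x=-95 to -15, 22 wide. On it a white ceramic block 44 (x) x 42 (y), centred at x=35, z=5 to 45, round collar 38 dia above to z=63: grip across its flat y sides. Starts flat on the ledge, yaw within 0.8 rad of world x
- slot (a point): Centre of the bracket's slot at the strap's underside: x=-55 mm in the bracket's frame, same axes
- jig: Fixed plywood mounting board 300 x 150 x 18 mm; origin: centre of its underside; press along its +x (yaw within 0.3 rad of world x). In its frame: stud at x=-100, y=0; fence face at x=55 at rest; two wooden cheeks 24 wide, 42 long, centred at y=-58 and 58, fronts at x=73, 34 high above the board; back block 40 high, x=128 to 142
- stud (a point): Foot of the upright steel stud, on the board's top (18 mm above the ledge), axes as the board. Stud 12 mm dia, 30 high above the board, tapered over its top 6
- cheeks (a point): Point midway between the cheeks, level with their fronts, on the board's top; axes as the board. The fence's face should be pressed back to here
- fence_pad: Rubber face of the sprung fence, 84 mm wide (y), from 1 to 33 above the board, axes as the board. Origin: middle of its front face, at the height of the board's top; moves with the fence
- fence (a joint): How far the sprung fence is pushed back along the board's +x, m: 0 at rest (springs back by itself), 0.018 with its face level with the cheeks' fronts, 0.036 at the end of its travel. Spring 550 N/m: 10 N at 0.018
- bulb: Bystander, leave alone: glass spotlight bulb standing lens-down, 50 dia x 54 high, origin centre of its underside (mm)
- torch: Bystander, leave alone: black torch with a steel spring clip, standing head-down, 38 dia x 112 high, origin centre of its underside (mm)
- screwdriver: Bystander, leave alone: black screwdriver lying flat (mm)
- spare_base: Bystander, leave alone: round white ceramic lamp base without a strap, foot 60 dia, 46 high, origin centre of its underside (mm)
- screw_jar: Bystander, leave alone: glass jar with steel cap, 64 dia x 75 high, origin centre of its underside (mm)
- offcut: Bystander, leave alone: wooden offcut 60 x 140 x 20, origin centre of its underside (mm)
There are look-alikes about, which are no part of the job. What is shaped like the bracket but green or purple is not meant.

How it is judged:
On the way, in this order (a step that is already met when the one before it is completed fails the run):
1. the bracket lies flat on the board with the stud through its slot (x of stud in the frame of bracket between -0.093 and -0.017 m and y of stud in the frame of bracket between -0.008 and 0.008 m and z of stud in the frame of bracket between -0.005 and 0.003 m and angle between bracket's own z axis and vertical below 0.08 rad and angle between the x axis of bracket and the x axis of jig, either way round below 0.35 rad), for 0.2 s.
2. its end presses the fence back level with the cheeks (value of joint fence between 0.011 and 0.025 m and contact force between bracket and fence_pad between 5 and 15 N), for 0.5 s.
At the end, for the whole second after the job is handed in: The robot is still holding the bracket: stud through the slot, strap flat on the board (within about 4 mm and 0.08 rad) and in line with it within 0.15 rad, at rest, fingers on it, pressing the fence with 5 to 15 N so that its face is level with the cheeks' fronts within 7 mm (joint 0.011 to 0.025) (all of step 2 and x of stud in the frame of bracket between -0.093 and -0.017 m and y of stud in the frame of bracket between -0.008 and 0.008 m and z of stud in the frame of bracket between -0.005 and 0.003 m and angle between bracket's own z axis and vertical below 0.08 rad and angle between the x axis of bracket and the x axis of jig, either way round below 0.15 rad and contact force between bracket and the fingers above 1 N and linear speed of bracket below 0.01 m/s); the arm keeps its last pose, push and grip.
It fails at once if the fence is driven to the end of its travel (beyond 0.033) (value of joint fence above 0.033 m).
It fails at once if a bystander is moved more than 30 mm (distance of any of bulb, torch, screwdriver, spare_base, screw_jar, offcut from where it was at the start of the episode above 0.03 m).
It also fails if it takes over 48 s, if anything falls off the work surface, if the arm or the gripper's body presses on something with over 40 N, if the wrist force passes 120 N, or if a joint passes its speed limit or range.

## Robot

A 6-joint arm with a two-finger parallel gripper is mounted at the origin on the work surface. World frame = base frame: x ahead of the robot, y to its left, z up, the work surface at z = 0. Lengths are in m, angles in rad, forces in N, time in s.
With the tool pointing down it reaches from about 0.35 to 0.975 m from the base axis. Payload 4.9 kg.
Tool frame: the origin (TCP) lies midway between the tips of the shut fingers; the grasp point (between the pads) lies 19 mm behind it; z points along the fingers, y is the line along which they close (so a half turn about z gives the same grasp; the last joint's range is limited). The gripper opens to 85 mm and grips with 20 to 120 N. Pads are 22 mm wide; open, the fingers measure 114 mm over their backs; the gripper's body (76 mm by 85 mm) begins 54 mm behind the grasp point. The pads swing forward as they close: fully open they stand 13 mm farther back than shut.
Start: joints at [0.991, 0.053, 1.613, -0, 1.476, -0.119], TCP at [0.278, 0.56, 0.231] pointing down, gripper open.
Joint ranges: [-3.01, 3.01], [-1.01, 2.22], [0.06, 2.58], [-1.02, 4.17], [0.09, 2.62], [-3.14, 3.14]. Speed limits (rad/s): [2.57, 2.57, 3.14, 3.14, 3.14, 3.14].

## Interface

Orientations are given as a unit quaternion [w, x, y, z].
In Python, from plant import manip gives the robot as it stands.
- The arm moves only by the tool carry_out, never from a script. Its argument "moves" is a list of rows, each a list of 7 numbers: the opening, from 0 (shut) to 1 (fully open), then the shift along the tool's x, y, z normalised to -1 to 1, where 1 is 0.4 m, then the turn, a rotation vector about the tool's x, y, z normalised to -1 to 1, where 1 is 0.5 rad. In form: [[grip, dx, dy, dz, rx, ry, rz], ...]. A call has 1 to 8 rows; each row is the pose to reach, as a shift and turn from the pose commanded when the call began, along the tool's axes at that moment; what a row does not reach only later rows make up. A row lasts 1/12 s, in which the tool goes at most 41.7 mm and 7.16 degrees, less where a joint would pass 70% of its speed; a pose out of reach is approached as far as the arm can. A call with a number of a shift or a turn outside -1 to 1 is refused whole. A call with a gripper value outside its range is refused whole. The fingers move at their own pace and stop on an object; the grip force is fixed at half the most. Time passes only in rows, so rows that repeat a pose let the fingers close. It gives the time, the measured TCP pose, the force and the opening at its end, in the units of the state.
- manip.state(): the state, without advancing time (a new reading comes with each control period).
- manip.grab_frame(name): name is "scene" or "side" or "wrist"; returns the picture (420x560x3 uint8, red, green, blue); there is no depth.
- manip.camera_info(name): a dict with "intrinsics" (3x3 intrinsics, pixels), "extrinsics" (4x4, takes a point from world to camera coordinates). Camera axes: x right, y down, z forward; pixel columns grow to the right and rows downward; lengths in m; the calibration is good to about 2 mm. A picture is of the moment at which its call begins: read the wrist's pose just before it. camera_info takes no time and is no camera call; for the wrist camera it gives the pose at the moment of the call.
- manip.job_done(): hands the job in, once; it reports no verdict.
The state is a dict: "time": time; "joint_pos": joint angles; "joint_vel": joint speeds; "joint_efforts": joint torques, N m; "tool_pos": TCP position; "tool_rot": TCP orientation; "contact_force": force on the tool from outside, world axes, zero at the start; "ft_torque": the same for the moment, N m; "gripper_width": opening from 0.0 (shut) to 1.0 (fully open).
Only numpy, scipy, OpenCV 4.12 (cv2) and the standard library are available. Lean on these libraries where they do the work, as an engineer would, in place of code of your own. Each camera call takes 0.05 s, during which the arm holds its last target. There are 200 camera calls.

## Working session

There is one attempt and no reset: what is moved stays moved. The work goes in short steps, Python scripts to look and compute and a tool call to move; the robot and the scene stay as the last step left them, time stands still between calls to the robot, and variables do not carry over. Pictures are saved under pics/ and viewed, on a budget of 10 in all, crops included, one or two more only if the job needs it, and the job is handed in when it is done.

Besides the shell and the picture viewer there is one more tool, called after ">>>" as name(argument=value, ...) on one line, values as JSON. carry_out: Moves the arm, as the interface text tells. Scaled input: -1 to 1 covers 0.4 m each way for a shift and 0.5 rad each way for a turn. Its arguments: {"type":"object","properties":{"moves":{"type":"array"}},"required":["moves"]}

```bash
ls; mkdir -p pics; python3 - <<'E'
from plant import manip
import cv2,numpy as np
print(manip.state())
for n in("scene","side"):
    c=manip.camera_info(n);print(n,np.round(c["intrinsics"],1).tolist(),np.round(c["extrinsics"],4).tolist())
    cv2.imwrite(f"pics/{n}0.png",manip.grab_frame(n)[:,:,::-1])
E
```

```text
pics
{'time': 0.0, 'joint_pos': array([ 9.90982786e-01,  5.33510528e-02,  1.61433076e+00, -2.72711964e-05,
        1.47599831e+00, -1.19016438e-01]), 'joint_vel': array([-1.14171639e-04, -1.48345663e-03,  6.71709469e-04,  1.44723970e-03,
       -1.86586900e-04, -9.11612495e-05]), 'joint_efforts': array([-1.04882536e-03, -3.93688560e+01, -3.70172882e+01, -3.82500812e-04,
        6.97395517e-03,  6.92566857e-06]), 'tool_pos': array([0.27757683, 0.55926508, 0.23004466]), 'tool_rot': array([-3.44567490e-04,  2.28364167e-01,  9.73575225e-01, -9.85310794e-04]), 'contact_force': array([-0.39891505,  0.518419  , -1.09329717]), 'ft_torque': array([-0.0067588 ,  0.00968988, -0.02375148]), 'gripper_width': 0.9976859694057162}
scene [[485.0, 0.0, 285.0], [0.0, 485.0, 209.0], [0.0, 0.0, 1.0]] [[-0.6664, 0.7454, 0.0173, 0.3511], [0.4596, 0.4289, -0.7777, -0.2082], [-0.5871, -0.5103, -0.6284, 1.5863], [0.0, 0.0, 0.0, 1.0]]
side [[463.2, 0.0, 286.3], [0.0, 463.2, 204.6], [0.0, 0.0, 1.0]] [[0.963, -0.2695, -0.0058, -0.5185], [-0.2063, -0.723, -0.6593, 0.1201], [0.1735, 0.6361, -0.7518, 1.1379], [0.0, 0.0, 0.0, 1.0]]
```

View pics/scene0.png

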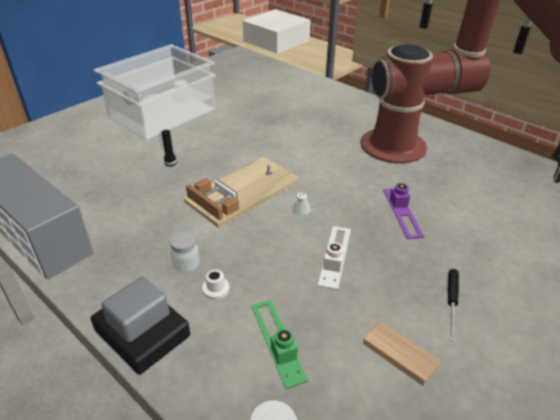

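View pics/side0.png

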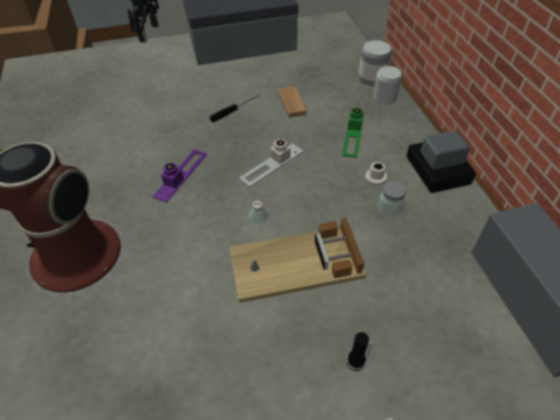

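Scene: the white bracket is near (335,255) with its slot end up at (342,235), and the board is near (243,190) with the stud at (269,170). Side: the bracket is near (272,163), with the stud at (254,265) and the fence near (320,250). I'll enlarge both for pixel picks.

```bash
python3 - <<'E'
import cv2,numpy as np
a=cv2.imread("pics/scene0.png");b=cv2.imread("pics/side0.png")
def crop(im,x,y,w,h,s):
    o=cv2.resize(im[y:y+h,x:x+w],None,fx=s,fy=s,interpolation=cv2.INTER_CUBIC)
    for k in range(0,w,10): cv2.line(o,(int(k*s),0),(int(k*s),8 if k%50 else 16),(0,0,255),1)
    for k in range(0,h,10): cv2.line(o,(0,int(k*s)),(8 if k%50 else 16,int(k*s)),(0,0,255),1)
    return o
# 4 panels 400x300
p=[crop(a,305,220,80,75,4),crop(a,180,155,125,75,3.2),crop(b,230,130,80,60,5),crop(b,225,215,145,90,2.758)]
p=[cv2.copyMakeBorder(q[:300,:400],0,300-min(300,q.shape[0]),0,400-min(400,q.shape[1]),cv2.BORDER_CONSTANT) for q in p]
cv2.imwrite("pics/c1.png",np.vstack([np.hstack(p[:2]),np.hstack(p[2:])]))
E
```

```text
(no output)
```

View pics/c1.png

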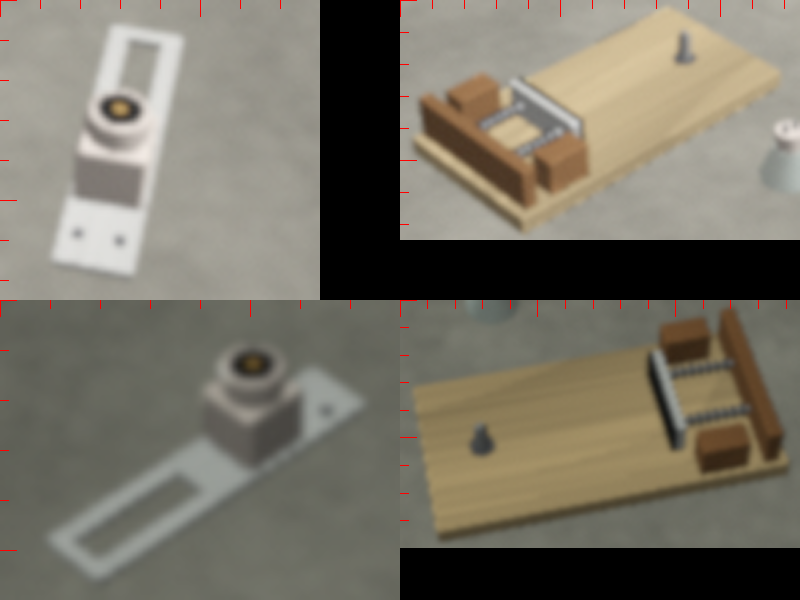

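The panels show the strap corners, collar top, board corners and stud clearly. I'll fit both poses, with height left free.

```bash
cat > h.py <<'E'
import numpy as np
from scipy.optimize import least_squares
from plant import manip
def proj(c,P):
    K=np.array(c["intrinsics"]);E=np.array(c["extrinsics"]);q=(np.c_[P,np.ones(len(P))]@E.T)[:,:3]@K.T
    return q[:,:2]/q[:,2:]
def world(p,M):
    c,s=np.cos(p[3]),np.sin(p[3]);M=np.array(M,float)/1000
    return M@np.array([[c,-s,0],[s,c,0],[0,0,1]]).T+p[:3]
def fit(obs,x0,fixz=None):
    """obs: list of (cam_info, model_mm Nx3, pix Nx2); p=x,y,z,yaw"""
    def f(p):
        p=np.array(p,float)
        if fixz is not None:p[2]=fixz
        return np.concatenate([(proj(c,world(p,M))-np.array(u)).ravel() for c,M,u in obs])
    r=least_squares(f,x0,loss="soft_l1");return r.x,np.round(f(r.x),1)
E
python3 - <<'E'
from h import *
S,D=manip.camera_info("scene"),manip.camera_info("side")
B=[[-105,23,5],[-105,-23,5],[105,23,5],[105,-23,5],[35,0,63]]
ob=[(S,B,[(351,229.25),(332.75,226),(338.5,288.5),(318,285.25),(335,247.25)]),(D,B,[(239.6,177.8),(249.6,185.6),(292.8,143.4),(302.8,150.4),(280.4,142.4)])]
print(*fit(ob,[.6,.4,0,.3])); print(*fit(ob,[.6,.4,0,.3],0))
J=[[-150,75,18],[-150,-75,18],[150,-75,18],[150,75,18],[-100,0,48],[-100,0,18]]
us=[(298.4,177.5),(262.8,157.2),(184.4,197.8),(219.06,222.8),(268.75,165.3),(268.75,173.1)]
ud=[(229.35,247.3),(238.4,299.1),(365.7,274.1),(254.7,260.3),(254.7,267.6)]
oj=[(S,J,us),(D,[J[i] for i in(0,1,2,4,5)],ud)]
print(*fit(oj,[.6,.1,0,.1])); print(*fit(oj,[.6,.1,0,.1],0))
E
```

```text
[ 0.54147132  0.17466893 -0.00159782  0.4945278 ] [-1.2  0.1 -0.6  0.4 -1.   0.5 -0.5 -0.1 -0.6  0.5 -1.5 -0.7 -0.8 -0.
 -1.4 -0.9 -0.6 -0.6 -0.9 -0.2]
[0.54217668 0.17487238 0.00294136 0.49574446] [-1.3 -0.2 -0.7  0.1 -1.   0.2 -0.6 -0.3 -0.7  0.2 -1.3 -1.2 -0.6 -0.5
 -1.2 -1.4 -0.4 -1.1 -0.7 -0.7]
[ 0.51177673 -0.17516367 -0.00264355 -0.04910063] [-0.2 -0.2 -0.  -0.2 -1.8  0.8 -1.3  1.6 -0.9 -0.3 -0.8  0.4 -1.  -1.
 -0.6  0.2 -0.1 -0.5 -1.5  0.  -0.8 -0. ]
[ 0.51196201 -0.17546364 -0.03589796 -0.04707035] [-0.3 -1.  -0.3 -0.9 -2.   0.1 -1.4  0.8 -1.  -1.1 -1.  -0.3 -1.1 -1.5
 -0.5 -0.2  0.2 -1.2 -1.5 -0.5 -0.7 -0.5]
```

```bash
cat >> h.py <<'E'
from scipy.spatial.transform import Rotation as R
def plan(x,y,z,yaw):
    """remaining shift/turn (normalised, tool axes) to TCP x,y,z pointing down with tool y at yaw+90deg (mod 180)"""
    s=manip.state();q=s["tool_rot"];Rc=R.from_quat([*q[1:],q[0]])
    d=Rc.inv().apply(np.array([x,y,z])-s["tool_pos"])
    best=None
    for k in(0,np.pi):
        a=yaw+k;Xt=[np.cos(a),np.sin(a),0];Yt=[np.sin(a),-np.cos(a),0]
        T=R.from_matrix(np.c_[Xt,Yt,[0,0,-1]]);v=(Rc.inv()*T).as_rotvec()
        if best is None or abs(v[2])<abs(best[2]):best=v
    print("t",s["time"].__round__(2),"shift",np.round(d/.4,4),"turn",np.round(best/.5,4),"tcp",np.round(s["tool_pos"],4),"F",np.round(s["contact_force"],1),"w",round(s["gripper_width"],3),"j6",round(s["joint_pos"][5],2))
E
python3 -c "
from h import *
plan(.572,.191,.20,.495)"
```

```text
t 0.1 shift [-1.0687 -0.4973  0.0761] turn [-0.0033 -0.0022 -1.9116] tcp [0.2776 0.5593 0.2302] F [ 0.1  1.  -0.4] w 1.001 j6 -0.12
```

>>> carry_out(moves=[[1,-0.6,-0.28,0,0,0,-0.95],[1,-0.6,-0.28,0,0,0,-0.95],[1,-0.6,-0.28,0,0,0,-0.95],[1,-0.6,-0.28,0,0,0,-0.95],[1,-0.6,-0.28,0,0,0,-0.95],[1,-0.6,-0.28,0,0,0,-0.95],[1,-0.6,-0.28,0,0,0,-0.95],[1,-0.6,-0.28,0,0,0,-0.95]])

```text
time: 0.77
tool_pos: [0.4453, 0.3493, 0.2307]
tool_rot: [0.0, -0.004, 1.0, -0.001]
contact_force: [-0.1, 1.3, 0.3]
gripper_width: 0.999
```

```bash
python3 -c "
from h import *
plan(.572,.191,.20,.495)"
```

```text
t 0.77 shift [-0.3132 -0.3983  0.0776] turn [-3.400e-03 -5.000e-04 -9.725e-01] tcp [0.4453 0.3493 0.2307] F [-0.1  1.3  0.3] w 0.999 j6 -1.05
```

>>> carry_out(moves=[[1,-0.313,-0.398,0.075,0,0,-0.972],[1,-0.313,-0.398,0.075,0,0,-0.972],[1,-0.313,-0.398,0.075,0,0,-0.972],[1,-0.313,-0.398,0.075,0,0,-0.972],[1,-0.313,-0.398,0.075,0,0,-0.972],[1,-0.313,-0.398,0.075,0,0,-0.972],[1,-0.313,-0.398,0.075,0,0,-0.972],[1,-0.313,-0.398,0.075,0,0,-0.972]])

```text
time: 1.43
tool_pos: [0.5699, 0.1961, 0.2008]
tool_rot: [-0.001, -0.247, 0.969, 0.0]
contact_force: [0.5, -0.2, -0.0]
gripper_width: 1.003
```

```bash
python3 - <<'E'
from h import *
import cv2
plan(.572,.191,.20,.495)
c=manip.camera_info("wrist");im=manip.grab_frame("wrist")[:,:,::-1].copy()
B=[[-105,23,5],[-105,-23,5],[105,23,5],[105,-23,5],[35,0,63]]
u=proj(c,world([.5415,.1747,0,.495],B));print(np.round(u).tolist())
cv2.imwrite("pics/w0r.png",im);
for p in u: cv2.drawMarker(im,tuple(int(v) for v in np.round(p)),(0,0,255),0,9,1)
cv2.imwrite("pics/w0.png",im)
np.savez("w0.npz",K=c["intrinsics"],E=c["extrinsics"])
E
```

```text
t 1.43 shift [ 0.0015 -0.0137  0.0019] turn [ 0.0025 -0.002   0.0096] tcp [0.5699 0.1961 0.2008] F [ 0.5 -0.2 -0. ] w 1.003 j6 -1.86
[[301.0, 48.0], [255.0, 48.0], [298.0, 242.0], [259.0, 241.0], [277.0, 197.0]]
```

View pics/w0.png

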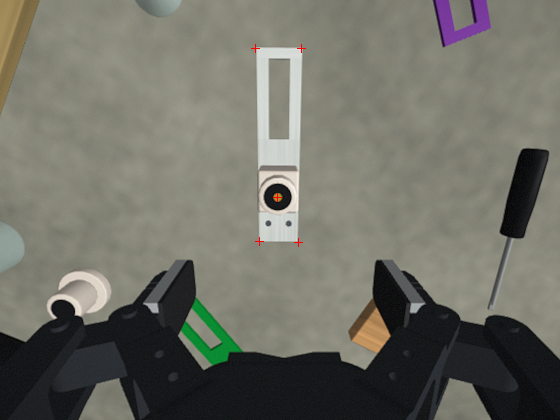

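The predicted corners land on the strap corners (255–301, 48 to 259–298, 242) and on the collar centre (277,197), all within about 1 px. The pose is confirmed, so I'm going down.

```bash
python3 -c "
from h import *
plan(.5723,.1913,.014,.495)"
```

```text
t 1.48 shift [ 0.0006 -0.0152  0.4679] turn [ 0.0018 -0.0008  0.0122] tcp [0.5697 0.1966 0.2012] F [ 0.2 -0.5  0.2] w 1.002 j6 -1.86
```

>>> carry_out(moves=[[1,0,-0.015,0.1,0,0,0.012],[1,0,-0.015,0.2,0,0,0.012],[1,0,-0.015,0.3,0,0,0.012],[1,0,-0.015,0.38,0,0,0.012],[1,0,-0.015,0.4,0,0,0.012],[1,0,-0.015,0.4,0,0,0.012]])

```text
time: 1.98
tool_pos: [0.5701, 0.1911, 0.0383]
tool_rot: [-0.003, -0.246, 0.969, 0.0]
contact_force: [-1.0, 0.5, 1.3]
gripper_width: 0.997
```

```bash
python3 -c "
from h import *
plan(.5723,.1913,.014,.495)"
```

```text
t 1.98 shift [-0.0053 -0.0024  0.0607] turn [ 0.0042 -0.0122  0.0027] tcp [0.5701 0.1911 0.0383] F [-1.   0.5  1.3] w 0.997 j6 -1.87
```

>>> carry_out(moves=[[1,-0.005,-0.002,0.03,0.004,-0.012,0],[1,-0.005,-0.002,0.06,0.004,-0.012,0],[1,-0.005,-0.002,0.06,0.004,-0.012,0],[1,-0.005,-0.002,0.06,0.004,-0.012,0]])

```text
time: 2.32
tool_pos: [0.5759, 0.1909, 0.0184]
tool_rot: [0.004, -0.245, 0.97, -0.0]
contact_force: [-0.4, 0.7, 0.4]
gripper_width: 1.001
```

>>> carry_out(moves=[[0.3,0,0,0,0,0,0],[0.3,0,0,0,0,0,0],[0.3,0,0,0,0,0,0],[0.3,0,0,0,0,0,0],[0.2,0,0,0,0,0,0],[0.1,0,0,0,0,0,0],[0,0,0,0,0,0,0],[0,0,0,0,0,0,0]])

```text
time: 2.98
tool_pos: [0.5764, 0.1906, 0.0184]
tool_rot: [0.004, -0.245, 0.97, -0.0]
contact_force: [-1.5, 0.8, 5.4]
gripper_width: 0.481
```

```bash
python3 -c "
from h import *
plan(.5723,.1913,.014,.495)"
```

```text
t 2.98 shift [0.0082 0.0064 0.011 ] turn [-0.0043  0.0154 -0.0019] tcp [0.5764 0.1906 0.0184] F [-1.5  0.8  5.4] w 0.481 j6 -1.87
```

>>> carry_out(moves=[[0,0,0,-0.05,0,0,0],[0,0,0,-0.12,0,0,0],[0,0,0,-0.2,0,0,0],[0,0,0,-0.27,0,0,0],[0,0,0,-0.3,0,0,0],[0,0,0,-0.3,0,0,0],[0,0,0,-0.3,0,0,0]])

```text
time: 3.57
tool_pos: [0.5742, 0.19, 0.136]
tool_rot: [0.002, -0.245, 0.97, -0.0]
contact_force: [0.2, 0.5, -4.5]
gripper_width: 0.482
```

```bash
python3 - <<'E'
from h import *
import cv2
# bracket target: slot centre a bit towards stud: origin at jig x=-55 -> plain end at 50 clear of fence (55)
jx,jy,jy2=.5118,-.1752,-.049
bx=-57; p=np.array([jx,jy])+np.array([np.cos(jy2),np.sin(jy2)])*(bx+38)/1000
print(p); plan(p[0],p[1],.14,jy2)
c=manip.camera_info("wrist");im=manip.grab_frame("wrist")[:,:,::-1].copy()
cv2.imwrite("pics/w1.png",im)
np.savez("w1.npz",K=c["intrinsics"],E=c["extrinsics"])
E
```

```text
[ 0.4928228  -0.17426937]
t 3.57 shift [ 0.611  -0.7053 -0.0116] turn [-8.0000e-04  1.0100e-02  1.0864e+00] tcp [0.5742 0.19   0.136 ] F [ 0.2  0.5 -4.5] w 0.482 j6 -1.87
```

View pics/w1.png

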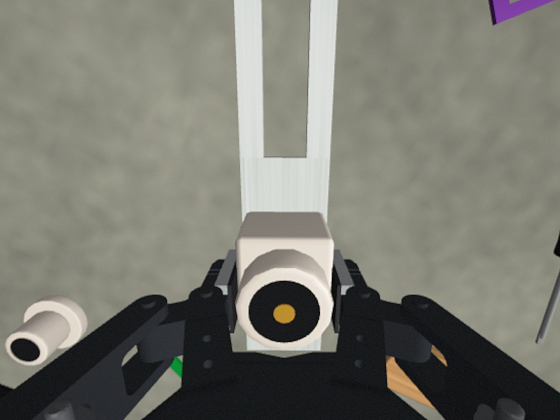

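The bracket is held. The slot's inner end is at (264–308,157), the strap edges run from (235,0) and (338,0), and the collar centre is at (284,312). I'll fit its pose in the grip.

```bash
python3 - <<'E'
from h import *
d=np.load("w1.npz");c=dict(intrinsics=d["K"],extrinsics=d["E"])
M=np.array([[-15,-11,5],[-15,11,5],[35,0,63],[13,-20,45],[13,20,45]])
u=np.array([(264,157),(308,157),(284.5,312),(249,212.5),(325,212.5)])
L=[(-23,(235,0)),(23,(338,0)),(-11,(263,0)),(11,(309.5,0))]
def W(p,m):return R.from_euler("ZYX",[p[3],p[4],p[5]]).apply(np.array(m)/1000)+p[:3]
def f(p):
    r=[(proj(c,W(p,M))-u).ravel()]
    for k,(y,q) in enumerate(L):r.append((proj(c,W(p,[[p[6+k]*1000,y,5]]))-q).ravel())
    return np.concatenate(r)
r=least_squares(f,[.5415,.1747,.118,.495,0,0]+[-.08]*4,loss="soft_l1",x_scale=[.01]*3+[.1]*3+[.01]*4)
print(np.round(r.x,4),np.round(f(r.x),1))
s=manip.state();q=s["tool_rot"];Rc=R.from_quat([*q[1:],q[0]])
print("block 35,0,0 in world",W(r.x,[[35,0,0]]),"tcp",s["tool_pos"],"tool yaw",np.arctan2(*Rc.as_matrix()[[1,0],0]),"tool x,z",Rc.as_matrix()[:,0],Rc.as_matrix()[:,2])
E
```

```text
[ 0.5393  0.1728  0.1229  0.4925 -0.1922  0.0146 -0.0886 -0.0883 -0.0886
 -0.0884] [  0.   -0.6  -0.   -0.6  -0.  -12.8 -16.5  11.5  13.   11.9   3.   -0.
  -3.3  -0.    0.1  -0.   -0.1  -0. ]
block 35,0,0 in world [[0.56952464 0.18905382 0.12960864]] tcp [0.57326749 0.18982051 0.13455181] tool yaw -2.647422209717969 tool x,z [-0.88036062 -0.47430051 -0.00204872] [ 2.24021072e-03  1.61345125e-04 -9.99997478e-01]
```

```bash
python3 - <<'E'
from h import *
d=np.load("w1.npz");c=dict(intrinsics=d["K"],extrinsics=d["E"])
M=np.array([[-15,-11,5],[-15,11,5],[35,0,63],[13,-20,5],[13,20,5]])
u=np.array([(264,157),(308,157),(284.5,312),(248,212),(326,212)])
L=[(-23,(235,0)),(23,(338,0)),(-11,(263,0)),(11,(309.5,0))]
def W(p,m):return R.from_euler("ZYX",[p[3],p[4],p[5]]).apply(np.array(m)/1000)+p[:3]
def f(p):
    r=[(proj(c,W(p,M))-u).ravel()]
    for k,(y,q) in enumerate(L):r.append((proj(c,W(p,[[p[6+k]*1000,y,5]]))-q).ravel())
    return np.concatenate(r)
r=least_squares(f,[.5415,.1747,.118,.495,0,0]+[-.08]*4,loss="soft_l1",x_scale=[.01]*3+[.1]*3+[.01]*4)
print(np.round(r.x,4),np.round(f(r.x),1))
E=np.array(c["extrinsics"]);print("cam pos",-E[:3,:3].T@E[:3,3],"fwd",E[2,:3])
print("block 35,0,0",W(r.x,[[35,0,0]]))
p=r.x.copy();p[:6]=[.5415,.1747,.1205,.495,0,0];print(np.round(proj(c,W(p,M)),0).tolist())
E
```

```text
[ 0.5389  0.173   0.123   0.497  -0.0887  0.0218 -0.0848 -0.0842 -0.0846
 -0.0844] [ 0.3  0.   0.7 -0.1 -0.  -0.1 -0.2  0.  -0.5  0.1  0.1 -0.  -0.3 -0.
 -1.3  0.   1.3  0. ]
cam pos [0.5086721  0.15501155 0.27783435] fwd [ 0.25713025  0.13872699 -0.95636753]
block 35,0,0 [[0.56955675 0.1896285  0.12609695]]
[[265.0, 164.0], [309.0, 164.0], [289.0, 323.0], [249.0, 216.0], [325.0, 216.0]]
```

```bash
python3 - <<'E'
from h import *
import cv2
d=np.load("w1.npz");c=dict(intrinsics=d["K"],extrinsics=d["E"])
M=np.array([[-15,-11,5],[-15,11,5],[35,0,63],[13,-20,5],[13,20,5]])
u=np.array([(264,157),(308,157),(284.5,312),(248,212),(326,212)])
piv=np.array([39,0,37.])/1000  # grasp axis in bracket
g=np.array([.5733,.1898,.1345+.019])
def W(p,m):return R.from_euler("ZYX",[p[3],p[4],p[5]]).apply(np.array(m)/1000-piv)+g+p[:3]
f=lambda p:(proj(c,W(p,M))-u).ravel()
for pit in(0,-.03,-.06,-.09,-.12):
    for name,free in(("rigid",0),):
        r=least_squares(lambda q:f([q[0],q[1],q[2],.495+q[3],pit,0]),[0]*4,x_scale=[.01]*3+[.1]);print(pit,np.round(r.x,4),np.round(r.fun,1))
im=cv2.vconcat([cv2.resize(x,None,fx=1.4,fy=1.4) for x in(manip.grab_frame("scene")[:,:,::-1][120:320,130:530],manip.grab_frame("side")[:,:,::-1][30:230,110:510])])
cv2.imwrite("pics/l1.png",im)
E
```

```text
0 [ 0.0007  0.0012  0.0018 -0.0123] [ 0.7  0.4  0.   0.9  1.4  1.4  0.2 -2.1 -2.9 -1.3]
-0.03 [-0.0004  0.0006  0.0044 -0.0124] [ 0.5  0.2  0.2  0.6  1.4  0.9 -0.3 -1.5 -2.5 -0.7]
-0.06 [-0.0016 -0.      0.0072 -0.0124] [ 0.3 -0.1  0.3  0.4  1.5  0.4 -0.8 -0.9 -2.  -0.1]
-0.09 [-0.0028 -0.0007  0.01   -0.0124] [ 0.1 -0.3  0.5  0.2  1.5 -0.1 -1.3 -0.3 -1.5  0.5]
-0.12 [-0.004  -0.0014  0.0129 -0.0123] [-0.2 -0.5  0.7 -0.   1.6 -0.6 -1.9  0.3 -1.   1.1]
```

View pics/l1.png

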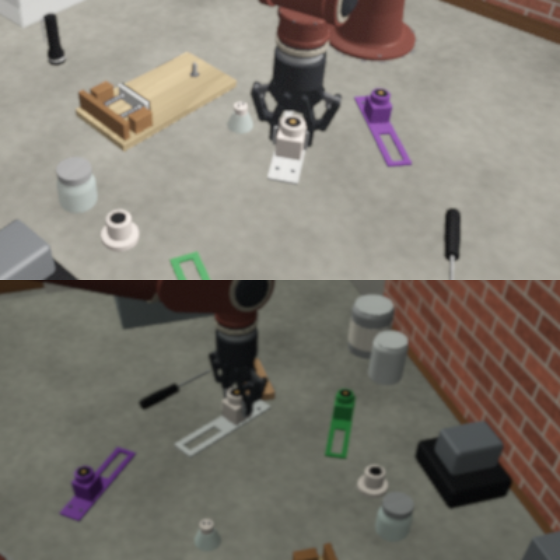

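```bash
python3 - <<'E'
from h import *
D=manip.camera_info("side")
M=np.array([[-105,23,5],[-105,-23,5],[105,23,5],[105,-23,5]])
u=np.array([(236.4,144.3),(247.9,153.6),(294.3,117),(303.6,122.1)])
piv=np.array([39,0,37.])/1000
g=np.array([.5733,.1898,.1345+.019])
for p in(0,-.03,-.06,-.09): print(p,np.round(proj(D,R.from_euler("ZYX",[.49,p,0]).apply(M/1000-piv)+g)-u,1).tolist())
E
```

```text
0 [[-2.9, 2.0], [-3.0, 1.3], [-3.2, -5.3], [-1.0, -3.1]]
-0.03 [[-2.5, 3.0], [-2.6, 2.3], [-3.0, -6.1], [-0.7, -3.8]]
-0.06 [[-2.0, 4.0], [-2.2, 3.3], [-2.8, -6.8], [-0.5, -4.5]]
-0.09 [[-1.5, 5.0], [-1.7, 4.3], [-2.6, -7.5], [-0.3, -5.2]]
```

Tilt reads −0.09 from the wrist view and +0.05 to +0.1 from the side view, so within the noise it looks about flat. I'll check again above the board, and move there now.

```bash
cat >> h.py <<'E'
JX,JY,JA=.5118,-.1752,-.049
def jig(x,y=0): return JX+(x*np.cos(JA)-y*np.sin(JA))/1000, JY+(x*np.sin(JA)+y*np.cos(JA))/1000
E
python3 -c "
from h import *
plan(*jig(-24),.135,JA)"
```

```text
t 3.72 shift [ 0.6184 -0.6998 -0.0032] turn [-5.0000e-04  1.3000e-03  1.0863e+00] tcp [0.5728 0.1897 0.1337] F [ 0.8  0.1 -3.9] w 0.481 j6 -1.87
```

>>> carry_out(moves=[[0,0.05,-0.06,0,0,0,0.1],[0,0.12,-0.14,0,0,0,0.2],[0,0.19,-0.21,0,0,0,0.3],[0,0.25,-0.28,0,0,0,0.4],[0,0.31,-0.35,0,0,0,0.5],[0,0.36,-0.41,0,0,0,0.6],[0,0.4,-0.45,0,0,0,0.7],[0,0.4,-0.45,0,0,0,0.7]])

```text
time: 4.38
tool_pos: [0.5171, -0.0475, 0.1344]
tool_rot: [0.001, -0.069, 0.998, -0.0]
contact_force: [1.1, 0.3, -4.3]
gripper_width: 0.48
```

```bash
python3 -c "
from h import *
plan(*jig(-24),.135,JA)"
```

```text
t 4.38 shift [ 0.1162 -0.3032 -0.0017] turn [-2.000e-04  4.100e-03  3.748e-01] tcp [ 0.5171 -0.0475  0.1344] F [ 1.1  0.3 -4.3] w 0.48 j6 -1.94
```

>>> carry_out(moves=[[0,0.03,-0.07,0,0,0,0.1],[0,0.06,-0.15,0,0,0,0.2],[0,0.09,-0.23,0,0,0,0.3],[0,0.11,-0.28,0,0,0,0.37],[0,0.116,-0.303,0,0,0,0.375],[0,0.116,-0.303,0,0,0,0.375],[0,0.116,-0.303,0,0,0,0.375],[0,0.116,-0.303,0,0,0,0.375]])

```text
time: 5.05
tool_pos: [0.4908, -0.1693, 0.1356]
tool_rot: [0.003, 0.021, 1.0, 0.001]
contact_force: [-0.1, 0.7, -3.7]
gripper_width: 0.475
```

```bash
python3 - <<'E'
from h import *
import cv2
c=manip.camera_info("wrist");im=manip.grab_frame("wrist")[:,:,::-1].copy()
plan(*jig(-24),.135,JA)
np.savez("w2.npz",K=c["intrinsics"],E=c["extrinsics"])
J=[[-150,75,18],[-150,-75,18],[-100,0,48],[-100,0,18]]
u=proj(c,world([JX,JY,0,JA],J));print(np.round(u).tolist())
for p in u: cv2.drawMarker(im,tuple(int(v) for v in np.round(p)),(0,0,255),0,9,1)
cv2.imwrite("pics/w2.png",im)
E
```

```text
t 5.1 shift [ 0.0072 -0.0121  0.0019] turn [0.0048 0.0108 0.0155] tcp [ 0.4909 -0.1693  0.1358] F [-0.2 -0.2 -4.3] w 0.48 j6 -2.01
[[376.0, 42.0], [180.0, 40.0], [277.0, 109.0], [278.0, 110.0]]
```

View pics/w2.png

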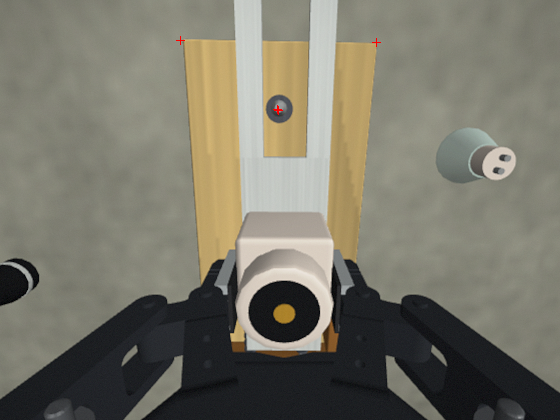

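The stud shows at (280,108) against a predicted (277,109), and the board corners are at (184,40) and (376,42). That puts the board about 1 mm further to +y. The grip is unchanged. Next I'll work out the stud's place in the bracket frame.

```bash
sed -i 's/^JX,JY,JA=.*/JX,JY,JA=.5118,-.1742,-.049/' h.py; python3 - <<'E'
from h import *
d=np.load("w2.npz");c=dict(intrinsics=d["K"],extrinsics=d["E"])
st=proj(c,world([JX,JY,0,JA],[[-100,0,48],[-100,0,18],[-150,75,18],[-150,-75,18]]));print(st.round(1).tolist())
M=np.array([[-15,-11,5],[-15,11,5],[35,0,63],[13,-20,5],[13,20,5]])
u=np.array([(264,157),(308,157),(284.5,312),(248,212),(326,212)])
L=[(-23,(235,0)),(23,(338,0)),(-11,(263,0)),(11,(309.5,0))]
for pit in (0,-.05):
  W=lambda p,m:R.from_euler("ZYX",[p[3],pit,0]).apply(np.array(m)/1000)+p[:3]
  def f(p):
    r=[(proj(c,W(p,M))-u).ravel()]
    for k,(y,q) in enumerate(L):r.append((proj(c,W(p,[[p[4+k]*1000,y,5]]))-q).ravel())
    return np.concatenate(r)
  r=least_squares(f,[.45,-.17,.118,JA]+[-.08]*4,loss="soft_l1",x_scale=[.01]*3+[.1]+[.01]*4)
  s=np.array([*jig(-100)])-r.x[:2];a=r.x[3]
  print(np.round(r.x[:4],4),"stud in bracket",s@[np.cos(a),np.sin(a)],s@[-np.sin(a),np.cos(a)],"cost",r.cost)
plan(*jig(-24),.135,JA)
E
```

```text
[[278.6, 109.0], [279.1, 109.7], [377.0, 41.9], [181.0, 40.2]]
[ 0.4522 -0.1668  0.1169 -0.0476] stud in bracket -0.04011745978793711 -0.0043964830031129765 cost 8.701976912921427
[ 0.452  -0.1667  0.1199 -0.0457] stud in bracket -0.03987501268977622 -0.004460771964536318 cost 5.4792482386382115
t 5.1 shift [ 0.0074 -0.0096  0.0019] turn [0.0048 0.0108 0.0155] tcp [ 0.4909 -0.1693  0.1358] F [-0.2 -0.2 -4.3] w 0.48 j6 -2.01
```

>>> carry_out(moves=[[0,0,-0.011,0.05,0,0,0],[0,0,-0.011,0.1,0,0,0],[0,0,-0.011,0.14,0,0,0],[0,0,-0.011,0.14,0,0,0],[0,0,-0.011,0.14,0,0,0],[0,0,-0.011,0.14,0,0,0],[0,0,-0.011,0.14,0,0,0],[0,0,-0.011,0.14,0,0,0]])

```text
time: 5.77
tool_pos: [0.4921, -0.1754, 0.0821]
tool_rot: [0.004, 0.021, 1.0, -0.0]
contact_force: [0.5, 0.1, -3.6]
gripper_width: 0.478
```

```bash
python3 - <<'E'
from h import *
import cv2
plan(*jig(-24),.0364,JA)
c=manip.camera_info("wrist");im=manip.grab_frame("wrist")[:,:,::-1].copy()
cv2.imwrite("pics/w3.png",im)
print(proj(c,world([JX,JY,0,JA],[[-100,0,48],[-100,0,18]])).round(1).tolist())
np.savez("w3.npz",K=c["intrinsics"],E=c["extrinsics"])
E
```

```text
t 5.77 shift [0.0119 0.0055 0.1141] turn [0.0004 0.0176 0.0122] tcp [ 0.4921 -0.1754  0.0821] F [ 0.5  0.1 -3.6] w 0.478 j6 -2.02
[[288.4, 103.8], [287.6, 105.3]]
```

View pics/w3.png

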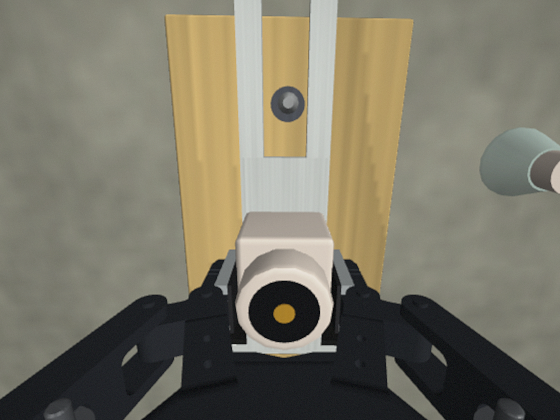

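The stud at (288,103) is centred in the slot (263–309, centre 286). Lowering now.

>>> carry_out(moves=[[0,0,0.002,0.03,0,0,0],[0,0,0.002,0.06,0,0,0],[0,0,0.002,0.085,0,0,0],[0,0,0.002,0.1,0,0,0],[0,0,0.002,0.105,0,0,0],[0,0,0.002,0.105,0,0,0],[0,0,0.002,0.105,0,0,0]])

```text
time: 6.4
tool_pos: [0.4914, -0.1743, 0.0382]
tool_rot: [0.003, 0.022, 1.0, 0.001]
contact_force: [0.6, -0.1, -2.8]
gripper_width: 0.481
```

```bash
python3 -c "
from h import *
plan(*jig(-24),.0364,JA)"
```

```text
t 6.4 shift [0.009  0.0029 0.0045] turn [0.0027 0.0125 0.0112] tcp [ 0.4914 -0.1743  0.0382] F [ 0.6 -0.1 -2.8] w 0.481 j6 -2.02
```

>>> carry_out(moves=[[0,0,0,0.004,0,0,0],[0,0,0,0.004,0,0,0],[0,0,0,0.004,0,0,0]])

```text
time: 6.65
tool_pos: [0.4914, -0.1743, 0.0369]
tool_rot: [0.003, 0.022, 1.0, 0.001]
contact_force: [-0.9, -0.8, -4.6]
gripper_width: 0.481
```

>>> carry_out(moves=[[0,0,0,0.003,0,0,0],[0,0,0,0.003,0,0,0],[0,0,0,0.003,0,0,0]])

```text
time: 6.9
tool_pos: [0.4916, -0.1744, 0.0365]
tool_rot: [0.003, 0.022, 1.0, 0.0]
contact_force: [-3.3, 1.3, 3.8]
gripper_width: 0.482
```

Contact comes at TCP z 0.0365, as expected. I'll press slightly, dwell, then slide towards the fence.

>>> carry_out(moves=[[0,0,0,0.002,0,0,0],[0,0,0,0.002,0,0,0],[0,0,0,0.002,0,0,0],[0,0,0,0.002,0,0,0]])

```text
time: 7.23
tool_pos: [0.4916, -0.1744, 0.0364]
tool_rot: [0.003, 0.022, 1.0, 0.001]
contact_force: [-5.7, 3.4, 10.2]
gripper_width: 0.481
```

```bash
python3 - <<'E'
from h import *
import cv2
plan(*jig(-24),.0364,JA)
s=manip.state();print(s["ft_torque"])
f=[manip.grab_frame(n)[:,:,::-1] for n in("side","wrist")]
a=cv2.resize(f[0][200:310,200:390],None,fx=3,fy=3,interpolation=cv2.INTER_CUBIC)
b=cv2.resize(f[1][0:250,130:450],(570,445))
cv2.imwrite("pics/p1.png",cv2.vconcat([a,b])[:600])
cv2.imwrite("pics/p1.png",cv2.vconcat([cv2.resize(a,(450,260)),cv2.resize(b,(450,335))]))
E
```

```text
t 7.23 shift [0.0096 0.003  0.0001] turn [0.0024 0.012  0.0117] tcp [ 0.4916 -0.1744  0.0364] F [-5.7  3.4 10.2] w 0.481 j6 -2.02
[ 0.32322558  0.95294059 -0.0733957 ]
```

View pics/p1.png

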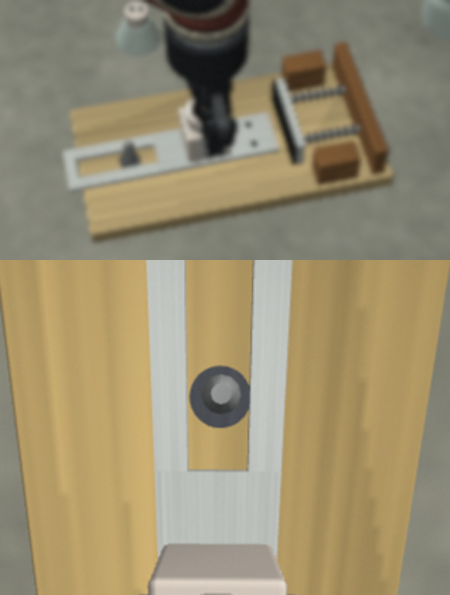

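The stud is through the slot and the strap lies flat, with its plain end short of the fence. The stud sits about 0.5 mm to +y of the slot's centre. I'll ease the down-push and slide.

>>> carry_out(moves=[[0,0,0.0012,-0.0015,0,0,0],[0,-0.01,0.0012,-0.0015,0,0,0],[0,-0.02,0.0012,-0.0015,0,0,0],[0,-0.03,0.0012,-0.0015,0,0,0],[0,-0.03,0.0012,-0.0015,0,0,0],[0,-0.03,0.0012,-0.0015,0,0,0]])

```text
time: 7.83
tool_pos: [0.5035, -0.1749, 0.0365]
tool_rot: [0.003, 0.022, 1.0, 0.0]
contact_force: [-5.3, -0.3, 6.3]
gripper_width: 0.477
```

>>> carry_out(moves=[[0,-0.007,0,0,0,0,0],[0,-0.015,0,0,0,0,0],[0,-0.015,0,0,0,0,0],[0,-0.015,0,0,0,0,0]])

```text
time: 8.17
tool_pos: [0.5082, -0.1752, 0.0364]
tool_rot: [0.001, 0.022, 1.0, 0.0]
contact_force: [-11.0, 0.7, 10.9]
gripper_width: 0.484
```

>>> carry_out(moves=[[0,-0.004,0,-0.002,0,0,0],[0,-0.012,0,-0.002,0,0,0],[0,-0.022,0,-0.002,0,0,0],[0,-0.022,0,-0.002,0,0,0],[0,-0.022,0,-0.002,0,0,0],[0,-0.022,0,-0.002,0,0,0]])

```text
time: 8.67
tool_pos: [0.5159, -0.1755, 0.0365]
tool_rot: [0.0, 0.022, 1.0, 0.0]
contact_force: [-12.3, -0.3, 9.4]
gripper_width: 0.482
```

```bash
python3 - <<'E'
from h import *
import cv2
plan(*jig(3),.0364,JA)
s=manip.state();print(s["ft_torque"])
f=[manip.grab_frame(n)[:,:,::-1] for n in("side","scene","wrist")]
a=cv2.resize(f[0][215:305,280:380],(400,360),interpolation=cv2.INTER_CUBIC)
b=cv2.resize(f[1][165:255,180:280],(400,360),interpolation=cv2.INTER_CUBIC)
w=cv2.resize(f[2][0:240,0:560],(560,240));w=cv2.copyMakeBorder(w,0,0,120,120,cv2.BORDER_CONSTANT)
cv2.imwrite("pics/p2.png",cv2.vconcat([cv2.hconcat([a,b]),w]))
E
```

```text
t 8.67 shift [0.0029 0.0028 0.0003] turn [0.001  0.0004 0.0109] tcp [ 0.5159 -0.1755  0.0365] F [-12.3  -0.3   9.4] w 0.482 j6 -1.99
[-0.32215309  1.70648069 -0.33358173]
```

View pics/p2.png

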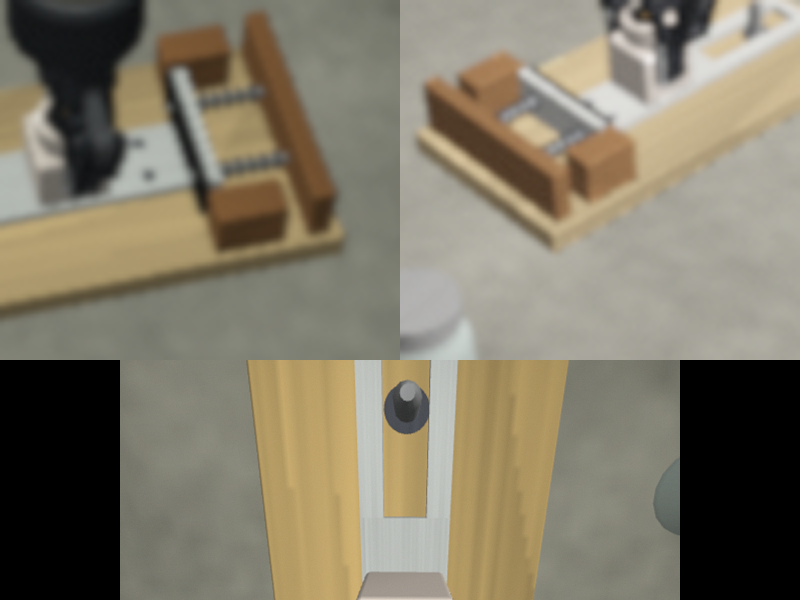

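In the pictures the fence face is almost level with the cheeks' fronts, and the position estimate is about 15 mm. I'll nudge about 2.5 mm more with less down-push.

>>> carry_out(moves=[[0,-0.003,0,-0.001,0,0,0],[0,-0.006,0,-0.0015,0,0,0],[0,-0.006,0,-0.0015,0,0,0],[0,-0.006,0,-0.0015,0,0,0],[0,-0.006,0,-0.0015,0,0,0],[0,-0.006,0,-0.0015,0,0,0],[0,-0.006,0,-0.0015,0,0,0]])

```text
time: 9.4
tool_pos: [0.5174, -0.1756, 0.0367]
tool_rot: [-0.001, 0.022, 1.0, 0.0]
contact_force: [-14.4, -1.2, 8.1]
gripper_width: 0.481
```

```bash
python3 - <<'E'
from h import *
import cv2
plan(*jig(3),.0364,JA)
f=[manip.grab_frame(n)[:,:,::-1] for n in("side","scene")]
a=cv2.resize(f[0][220:290,310:370],(480,560),interpolation=cv2.INTER_CUBIC)
b=cv2.resize(f[1][170:220,190:240],(320,320),interpolation=cv2.INTER_CUBIC);b=cv2.copyMakeBorder(b,0,240,0,0,cv2.BORDER_CONSTANT)
# predicted lines: cheek-front level (x=73) at pad top height, and +-7 mm
for n,im,(ox,oy,s) in(("side",a,(310,220,8)),("scene",b,(190,170,6.4))):
    c=manip.camera_info(n)
    for x,col in((66,(255,0,0)),(73,(0,0,255)),(80,(0,255,0))):
        u=(proj(c,world([JX,JY,0,JA],[[x,-42,51],[x,42,51]]))-[ox,oy])*s
        cv2.line(im,*[tuple(int(v) for v in p) for p in u],col,1)
cv2.imwrite("pics/p3.png",cv2.hconcat([a,b]))
E
```

```text
t 9.4 shift [0.0066 0.0027 0.0007] turn [ 0.0013 -0.0037  0.0106] tcp [ 0.5174 -0.1756  0.0367] F [-14.4  -1.2   8.1] w 0.481 j6 -1.99
```

View pics/p3.png

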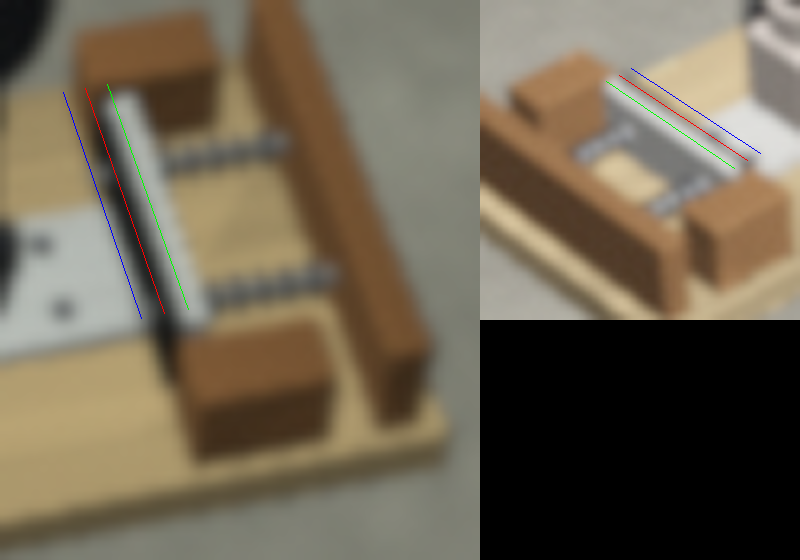

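The fence face matches the predicted cheek-front line to within about 2–3 mm. Position (about 16.6 mm of travel) and force (14.4 N, including an estimated 4 N of board friction) agree. I'll hold briefly, then hand in.

>>> carry_out(moves=[[0,0,0,0,0,0,0],[0,0,0,0,0,0,0],[0,0,0,0,0,0,0],[0,0,0,0,0,0,0],[0,0,0,0,0,0,0],[0,0,0,0,0,0,0],[0,0,0,0,0,0,0]])

```text
time: 10.08
tool_pos: [0.5174, -0.1756, 0.0366]
tool_rot: [-0.001, 0.022, 1.0, 0.0]
contact_force: [-14.8, -1.9, 8.6]
gripper_width: 0.48
```

```bash
python3 -c "
from h import *
plan(*jig(3),.0364,JA)
print(manip.job_done())"
```

```text
t 10.08 shift [0.0066 0.0027 0.0006] turn [ 0.0013 -0.0037  0.0107] tcp [ 0.5174 -0.1756  0.0366] F [-14.8  -1.9   8.6] w 0.48 j6 -1.99
the job is handed in; nothing more can be done
None
```

I gripped the bracket by its ceramic block, hung it over the stud flat on the board, and slid it into the fence. I handed the job in at about 10 s while still holding it pressed there. No verdict is reported.

**Last checks**
- **Fence travel:** the arm's position puts it at about 16.6 mm, which is about 9 N from the spring. The pictures put the rubber face level with the cheeks' fronts within about 2–3 mm.
- **Seating:** the TCP stayed at z 0.0366, where it was when the strap lay on the board. The last wrist picture, before the final 2.5 mm nudge, showed the stud in the slot.
- **Grip and rest:** the fingers were on the block (opening 0.48) and the tool was still. The tool's yaw was about 0.005 rad off the board's line.

**Where readings disagreed or were uncertain**
- **Push force:** the wrist read 14.8 N along the push, well above the spring estimate. I put the excess down to board friction from the roughly 8 N down-push. I did not measure the force on the fence itself.
- **Tilt in the air:** the two camera estimates disagreed (−0.09 against about +0.05 to +0.1 rad). I took the bracket as flat, and contact came at the height expected for that.
- **Bystanders:** I did not measure them again at the end. Nothing touched them on the path I planned.

I viewed 11 pictures, one over the budget.

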